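# Check both springs of a mirror tilt plate

## Task

Check the two springs of the mirror mount: press the blue corner pad down until its pointer stands in the red band on the scale beside it, without driving it past the band, keep it there for about a second, then let the corner come all the way back up. Then do the same with the yellow corner pad. Only press, one corner at a time: lift and pinch nothing, keep off the mirror, and leave the red clips and the things standing about where they are.

Things in the scene. Friction and masses are not known exactly. Their poses are not given: they have to be found in the camera images.
- mount_foot: dark steel foot (135x135x14 mm, fixed to the table) of a spring-backed mirror mount; origin under its centre, z up. In its frame the pivot corner of the plate is at (+50,+50) mm, the blue pad at (-50,+50), the yellow pad at (+50,-50). It stands cornerwise: the pivot corner points away from the robot, the blue pad lies to the left and the yellow pad to the right, give or take 0.4 rad. The plate on it is grey, 128x128x8 mm, its top 70 mm above the table.
- mirror: round mirror in a black bezel, 58 mm across, on the middle of the plate, 6.5 mm proud of it; origin at the centre of its underside. Not to be touched.
- blue_pad (a point): centre of the top of the round blue press pad (24 mm across, 5 mm proud of the plate) on the left corner of the plate, 75 mm above the table at rest; a spring below it pushes back with about 0.5 N per mm of pad travel (about 9 N at the lowest mark).
- blue_pointer (a point): tip of the black pointer that sticks out of the plate beside the blue pad, 60 mm beyond the pad's centre, on the straight line from the pivot corner through the pad; at rest 66 mm above the table. Pressing the pad straight down lowers this tip 1.6 mm for every mm the pad goes down, and hardly moves the other pointer.
- blue_mark (a point): middle of the front of the red clip (37 mm wide, 8 mm high band) on the white upright scale (30 mm wide, top 80 mm above the table) just behind the blue pointer's tip; the pointer is on the mark when its tip is at the height of this point. It lies 12 to 30 mm below the pointer's rest height.
- blue_tilt (a joint): tilt of the plate under the blue pad, rad: 0 at rest (the spring brings it back), growing as the blue pad is pressed down (0.1 m from the pad's centre to the tilt axis), stop at 0.26; negative if the corner is pulled up
- yellow_pad (a point): centre of the top of the round yellow press pad (24 mm across, 5 mm proud of the plate) on the right corner of the plate, 75 mm above the table at rest; a spring below it pushes back with about 0.5 N per mm of pad travel (about 9 N at the lowest mark).
- yellow_pointer (a point): tip of the black pointer that sticks out of the plate beside the yellow pad, 60 mm beyond the pad's centre, on the straight line from the pivot corner through the pad; at rest 66 mm above the table. Pressing the pad straight down lowers this tip 1.6 mm for every mm the pad goes down, and hardly moves the other pointer.
- yellow_mark (a point): middle of the front of the red clip (37 mm wide, 8 mm high band) on the white upright scale (30 mm wide, top 80 mm above the table) just behind the yellow pointer's tip; the pointer is on the mark when its tip is at the height of this point. It lies 12 to 30 mm below the pointer's rest height.
- yellow_tilt (a joint): tilt of the plate under the yellow pad, rad: 0 at rest (the spring brings it back), growing as the yellow pad is pressed down (0.1 m from the pad's centre to the tilt axis), stop at 0.26; negative if the corner is pulled up
- paste_pot: small cream pot with a red screw lid, 41 mm across, 36 mm high, standing in front of the tilt plate, between its two pointers; origin at the centre of its underside
- red_pliers: red-handled pliers lying flat, 49x144x12 mm; origin under the middle
- bench_block: grey steel block, 64x64x16 mm; origin at the centre of its underside
- marker: black and blue felt pen lying flat, 18x130x16 mm; origin under the middle
- wax_pot: cream pot with a yellowish lid, 59 mm across, 40 mm high; origin at the centre of its underside

How it is judged:
By the outcome, as a careful person would: the job done as asked, in the order asked, and still so for the second after the job is handed in, with the robot touching nothing.
It also fails if it takes over 48 s, if anything falls off the work surface, if the arm or the gripper's body presses on something with over 40 N, if the wrist force passes 120 N, or if a joint passes its speed limit or range.

## Robot

A 6-joint arm with a two-finger parallel gripper is mounted at the origin on a cart in front of the work surface, level with it; the furniture and walls round the work are solid. World frame = base frame: x ahead of the robot, y to its left, z up, the work surface at z = 0. Lengths are in m, angles in degrees, forces in N, time in s.
With the tool pointing down it reaches from about 0.425 to 0.925 m from the base axis. Payload 12.5 kg.
Tool frame: the origin (TCP) lies at the very end of the fingers, on their centre line; the grasp point (between the pads) lies 19 mm behind it; z points along the fingers, y is the direction in which the jaws open and shut (so a half turn about z gives the same grasp; the last joint's range is limited). The gripper opens to 85 mm and grips with 20 to 120 N. Pads are 22 mm wide; open, the fingers measure 114 mm over their backs; the gripper's body (76 mm by 85 mm) begins 54 mm behind the grasp point. The pads swing forward as they close: fully open they stand 13 mm farther back than shut.
Start: joints at [66.429, 28.126, 89.318, -0, 62.55, -6.05], TCP at [0.188, 0.596, 0.231] pointing down, gripper open.
Joint ranges: [-177.58, 177.58], [-47.91, 125.51], [2.72, 160], [-65.01, 245.01], [3.68, 167.84], [-153.87, 153.87]. Speed limits (degrees/s): [127.2, 127.2, 159.86, 180, 180, 180].

## Interface

Orientations are given as a 3x3 rotation matrix whose columns are the frame's x, y, z axes.
In Python, from workcell import robot, viewer gives the robot as it stands. The module is installed in compiled form; this text tells all that it offers.
- The arm moves only by the tool arm_command, never from a script. Its argument "commands" is a list of rows, each a list of 3 entries, a list of its own where there are three numbers: the opening in per cent of the stroke, from 0 (shut) to 100 (fully open), then the shift along the tool's x, y, z in cm, then the turn, a rotation vector about the tool's x, y, z in units of 8 degrees (1.0 is 8 degrees). A call has 1 to 10 rows; each row is the pose to reach, as a shift and turn from the pose measured when the call began, along the tool's axes at that moment; what a row does not reach only later rows make up. A row lasts 1/10 s, in which the tool goes at most 50 mm and 8.59 degrees, less where a joint would pass 70% of its speed; a pose out of reach is approached as far as the arm can. A call with a gripper value outside its range is refused whole. The fingers move at their own pace and stop on an object; "newtons" is the grip in N (left out, the last holds). Time passes only in rows, so rows that repeat a pose let the fingers close. It gives the time, the measured TCP pose, the force and the opening at its end, in the units of the state.
- robot.state(): the state, without advancing time (a new reading comes with each control period).
- viewer.snapshot(name): name is "scene" or "top" or "wrist"; returns a dict with "img" (384x512x3 uint8, blue, green, red), "fx", "fy", "cx", "cy" (pixels), "camera_from_world" (4x4, takes a point from world to camera coordinates); the wrist camera has in their place "tool_from_camera" (4x4, takes a point from camera to tool coordinates, whose origin is the TCP and whose axes are the flange's). Camera axes: x right, y down, z forward; pixel columns grow to the right and rows downward; lengths in m; the calibration is good to about 2 mm. A picture is of the moment at which its call begins: read the wrist's pose just before it. There is no depth.
- robot.sign_off(): hands the job in, once; it reports no verdict.
The state is a dict: "time_s": time; "joint_positions": joint angles; "joint_vel": joint speeds; "tau": joint torques, N m; "position": TCP position; "tool_rot": TCP orientation; "contact_force": force on the tool from outside, world axes, zero at the start; "wrist_torque": the same for the moment, N m; "finger_gap": finger opening in m.
Only numpy, scipy, OpenCV 4.12 (cv2) and the standard library are available. Lean on these libraries where they do the work, as an engineer would, in place of code of your own. Each camera call takes 0.05 s, during which the arm holds its last target.

## Working session

There is one attempt and no reset: what is moved stays moved. The work goes in short steps, Python scripts to look and compute and a tool call to move; the robot and the scene stay as the last step left them, time stands still between calls to the robot, and variables do not carry over. Pictures are saved under pics/ and viewed, and the job is handed in when it is done.

Besides the shell and the picture viewer there is one more tool, called after "Request:" by a JSON object that holds its "api" and its "payload", one argument or row to a line. arm_command: Moves the arm, as the interface text tells. Its arguments: {"type":"object","properties":{"commands":{"type":"array"},"newtons":{"type":"number"}},"required":["commands"]}

```bash
mkdir -p pics
python3 - <<'E'
from workcell import robot, viewer
import cv2
s=robot.state()
print({k:s[k] for k in s})
for n in("scene","top","wrist"):
    d=viewer.snapshot(n); cv2.imwrite(f"pics/{n}0.png",d["img"])
    print(n,d["fx"],d["fy"],d["cx"],d["cy"]); print(d.get("camera_from_world",d.get("tool_from_camera")))
    import pickle; pickle.dump(d,open(f"{n}0.pkl","wb"))
E
```

```text
{'time_s': 0.0, 'joint_positions': array([ 6.64289675e+01,  2.81644365e+01,  8.93490278e+01, -3.03474000e-04,
        6.25502360e+01, -6.05125434e+00]), 'joint_vel': array([-0.00549029, -0.08630026, -0.09551718, -0.09381516,  0.05536293,
       -0.11464506]), 'tau': array([ 2.31318672e-04, -6.18418980e+01, -2.61607021e+01, -1.06702562e-04,
        3.86057189e-03,  2.16348172e-05]), 'position': array([0.18804625, 0.5958088 , 0.23073121]), 'tool_rot': array([[-9.53613803e-01,  3.01032424e-01, -4.40276820e-04],
       [ 3.01032725e-01,  9.53613263e-01, -1.02089834e-03],
       [ 1.12530313e-04, -1.10608048e-03, -9.99999382e-01]]), 'contact_force': array([ 0.51587132,  0.21403711, -0.44486734]), 'wrist_torque': array([ 0.02259295,  0.03871883, -0.02495987]), 'finger_gap': 0.08561724688857542}
scene 450.52950211142235 450.52950211142235 256.0607073586466 197.4601077130701
[[ 5.59950012e-01 -8.28526310e-01 -3.72360452e-04 -2.49074693e-01]
 [-6.11391203e-01 -4.12898346e-01 -6.75067221e-01  4.32764864e-01]
 [ 5.59157207e-01  3.78231556e-01 -7.37756131e-01  9.80713747e-01]
 [ 0.00000000e+00  0.00000000e+00  0.00000000e+00  1.00000000e+00]]
top 486.9597464327479 486.9597464327479 250.1026302531668 196.58529131048772
[[ 0.19797295 -0.9801965  -0.00464005 -0.0373304 ]
 [-0.91542296 -0.18319394 -0.35838637  0.51646614]
 [ 0.35043903  0.07519841 -0.93356183  1.5865309 ]
 [ 0.          0.          0.          1.        ]]
wrist 267.52743815785834 267.52743815785834 254.5868522279474 194.88209987909207
[[ 3.68936908e-04 -9.64837251e-01 -2.62847755e-01  6.67565683e-02]
 [ 9.99999353e-01  6.38810386e-04 -9.41272593e-04  5.95053106e-04]
 [ 1.07608474e-03 -2.62847238e-01  9.64836863e-01 -1.42835439e-01]
 [ 0.00000000e+00  0.00000000e+00  0.00000000e+00  1.00000000e+00]]
```

View pics/scene0.png

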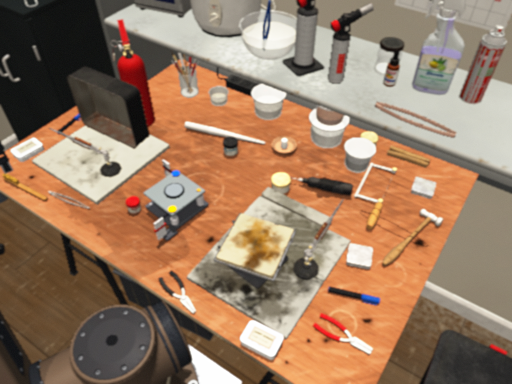

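View pics/top0.png

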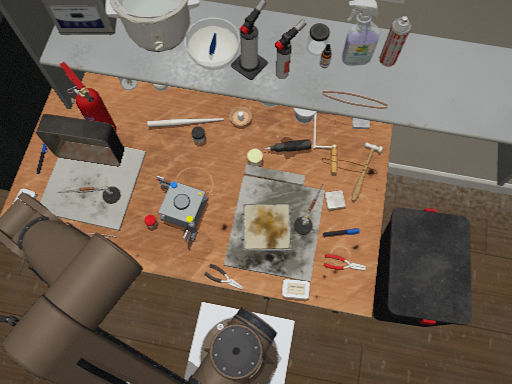

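View pics/wrist0.png

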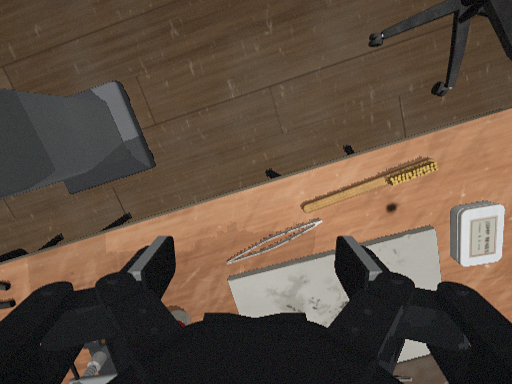

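The scene view has the mount near (175,200): blue pad (173,180), yellow pad (173,211). In the top view the blue pad is near (174,185) and the yellow near (190,219). Next I'll enlarge both and measure.

```bash
cat > h.py <<'E'
import numpy as np,cv2,pickle
def ray(d,u,v):
    T=np.array(d["camera_from_world"]);R,t=T[:3,:3],T[:3,3]
    return -R.T@t, R.T@np.array([(u-d["cx"])/d["fx"],(v-d["cy"])/d["fy"],1.])
def onz(d,u,v,z):
    o,r=ray(d,u,v); return o+r*(z-o[2])/r[2]
def proj(d,p):
    T=np.array(d["camera_from_world"]);c=T[:3,:3]@np.array(p)+T[:3,3]
    return d["fx"]*c[0]/c[2]+d["cx"],d["fy"]*c[1]/c[2]+d["cy"]
E
python3 - <<'E'
from h import *
S=pickle.load(open("scene0.pkl","rb"));T=pickle.load(open("top0.pkl","rb"))
for n,d,(x0,y0,x1,y1) in(("scene",S,(110,145,230,250)),("top",T,(130,165,230,255))):
    c=cv2.resize(d["img"][y0:y1,x0:x1],None,fx=6,fy=6,interpolation=cv2.INTER_CUBIC);cv2.imwrite(f"pics/{n}0z.png",c)
    hsv=cv2.cvtColor(d["img"],cv2.COLOR_BGR2HSV)
    for col,lo,hi in(("blue",(100,150,90),(125,255,255)),("yellow",(22,150,120),(35,255,255)),("red",(0,150,70),(6,255,255))):
        m=cv2.inRange(hsv,lo,hi);k,l,st,ce=cv2.connectedComponentsWithStats(m)
        for i in range(1,k):
            u,v=ce[i]
            if x0<u<x1 and y0<v<y1 and st[i,4]>3: print(n,col,st[i],ce[i].round(1),onz(d,u,v,.075).round(4))
E
```

```text
scene blue [172 171   7   5  29] [175.2 173. ] [0.5154 0.3384 0.075 ]
scene yellow [198 189   2   2   4] [198.5 189.5] [0.5016 0.2382 0.075 ]
scene yellow [168 206   8   7  42] [171.7 208.7] [0.4031 0.2534 0.075 ]
scene red [125 196  15  12  93] [132.3 201.9] [0.3604 0.3619 0.075 ]
scene red [164 223   3   3   6] [164.8 224.2] [0.351  0.2321 0.075 ]
scene red [154 229   5   3   8] [155.6 230.2] [0.3217 0.2384 0.075 ]
top blue [171 182   6   6  31] [173.5 184.6] [0.5129 0.3413 0.075 ]
top yellow [199 192   3   3   6] [199.8 193.2] [0.4994 0.2425 0.075 ]
top yellow [187 216   6   6  31] [189.4 218.5] [0.4011 0.2557 0.075 ]
top red [144 214   7  12  23] [146.6 220.1] [0.3667 0.3988 0.075 ]
top red [150 223   4   3   5] [151.4 224. ] [0.3563 0.3788 0.075 ]
```

View pics/scene0z.png

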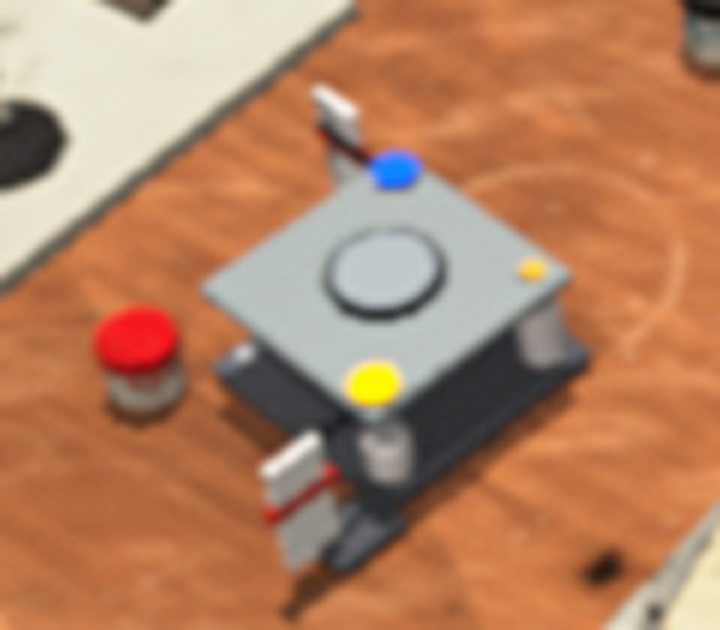

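View pics/top0z.png

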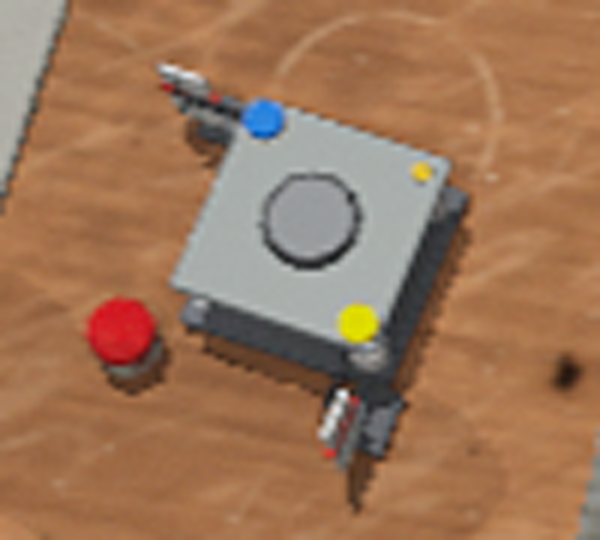

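Run:
```python
from h import *
S=pickle.load(open("scene0.pkl","rb"));T=pickle.load(open("top0.pkl","rb"))
B=np.array([.514,.340]);Y=np.array([.402,.2545]);P=np.array([.5005,.240])
for n,d,(x0,y0) in(("scene",S,(110,145)),("top",T,(130,165))):
    print(n,"cam",ray(d,0,0)[0].round(3))
    for nm,A in(("b",B),("y",Y)):
        e=(A-P)/np.linalg.norm(A-P);tip=A+.06*e
        u,v=proj(d,[*tip,.066]);print(nm,"tip",tip.round(4),e.round(3),"zoom px",round((u-x0)*6),round((v-y0)*6))
for uv in((164.8,224.2),(155.6,230.2)):print(onz(S,*uv,.045).round(3))
for zx,zy in((265,470),(315,435)):print("scale top",onz(S,110+zx/6,145+zy/6,.08).round(3))
for zx,zy in((318,90),(352,110)):print("bscale top",onz(S,110+zx/6,145+zy/6,.08).round(3))
```

```text
scene cam [-0.144 -0.399  1.016]
b tip [0.522  0.3995] [0.134 0.991] zoom px 311 126
y tip [0.3426 0.2632] [-0.989  0.146] zoom px 268 470
top cam [-0.076 -0.061  1.666]
b tip [0.522  0.3995] [0.134 0.991] zoom px 173 92
y tip [0.3426 0.2632] [-0.989  0.146] zoom px 321 419
[0.367 0.252 0.045]
[0.337 0.259 0.045]
scale top [0.335 0.254 0.08 ]
scale top [0.362 0.25  0.08 ]
bscale top [0.534 0.403 0.08 ]
bscale top [0.533 0.378 0.08 ]
```

```bash
cat >> h.py <<'E'
from scipy.spatial.transform import Rotation as Ro
def rows(s,p,R):
    Rc=np.array(s["tool_rot"]);return (Rc.T@(np.array(p)-s["position"])*100).round(2),(Ro.from_matrix(Rc.T@R).as_rotvec(degrees=True)/8).round(2)
def pose(n,tilt=0):
    "tool x horizontally along n, tilted so tool z leans toward -n by tilt deg"
    n=np.array([n[0],n[1],0.]);n/=np.linalg.norm(n);t=np.radians(tilt);d=np.array([0,0,-1.])
    z=np.cos(t)*d-np.sin(t)*n;x=np.cos(t)*n+np.sin(t)*d
    return np.stack([x,np.cross(z,x),z],1)
def camc(d,p,R):
    A=np.array(d["tool_from_camera"]); W=np.eye(4);W[:3,:3]=R;W[:3,3]=p
    return np.linalg.inv(W@A)
E
python3 - <<'E'
from h import *
from workcell import robot
s=robot.state();d=pickle.load(open("wrist0.pkl","rb"))
for nm,n,C,tg in(("b",(-.991,.134),(.33,.417,.25),(.53,.39,.05)),("y",(.146,.989),(.375,.45,.25),(.35,.252,.05))):
    R=pose(n,20);p=np.array(C)-R@np.array(d["tool_from_camera"])[:3,3]
    print(nm,p.round(3),rows(s,p,R)); d["camera_from_world"]=camc(d,p,R);print(proj(d,tg))
E
```

```text
b [0.44  0.401 0.139] (array([-29.92, -10.93,   9.23]), array([-0.22, -2.49, -1.21]))
(np.float64(254.84958803755754), np.float64(242.1489173835276))
y [0.358 0.34  0.139] (array([-23.93, -19.3 ,   9.24]), array([ 1.76, -2.07, 10.  ]))
(np.float64(258.8292089617219), np.float64(240.58222656699007))
```

Request:
{"api": "arm_command", "payload": {
  "commands": [
    [100, [-5, -1.8, 1.5], [0, -0.4, -0.2]],
    [100, [-10, -3.6, 3], [0, -0.8, -0.4]],
    [100, [-15, -5.4, 4.5], [-0.1, -1.2, -0.6]],
    [100, [-20, -7.2, 6], [-0.1, -1.6, -0.8]],
    [100, [-25, -9, 7.5], [-0.2, -2.1, -1]],
    [100, [-29.9, -10.9, 9.2], [-0.2, -2.5, -1.2]],
    [100, [-29.9, -10.9, 9.2], [-0.2, -2.5, -1.2]],
    [100, [-29.9, -10.9, 9.2], [-0.2, -2.5, -1.2]]
  ]
}}

```text
time_s: 0.95
position: [0.4421, 0.3993, 0.1374]
tool_rot: [[-0.931, 0.14, 0.337], [0.13, 0.99, -0.052], [-0.341, -0.005, -0.94]]
contact_force: [0.4, 0.1, -0.7]
finger_gap: 0.085
```

```bash
cat >> h.py <<'E'
def snap(n,name,box=None,f=1):
    from workcell import robot,viewer
    s=robot.state();d=viewer.snapshot(n)
    if n=="wrist": d["camera_from_world"]=camc(d,s["position"],s["tool_rot"])
    pickle.dump(d,open(name+".pkl","wb"));im=d["img"]
    if box: im=cv2.resize(im[box[1]:box[3],box[0]:box[2]],None,fx=f,fy=f,interpolation=cv2.INTER_CUBIC)
    cv2.imwrite(f"pics/{name}.png",im);return s,d
E
python3 - <<'E'
from h import *
s,d=snap("wrist","w1");print(s["time_s"],s["position"],s["contact_force"],proj(d,(.522,.3995,.066)))
E
```

```text
0.95 [0.44209041 0.39925371 0.13741096] [ 0.39838784  0.13923646 -0.71143651] (np.float64(266.19198549430166), np.float64(246.76605801680694))
```

View pics/w1.png

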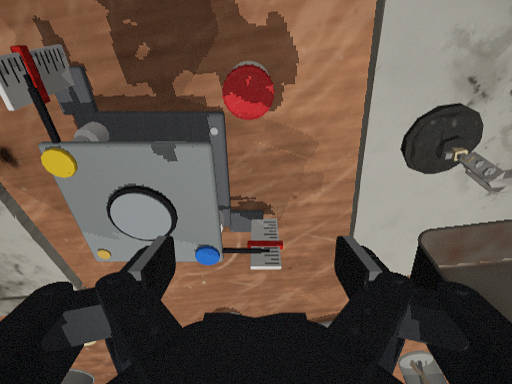

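This one view shows both gauges. Blue: pad (207,255), pointer tip about (270,250), red clip (265,244), and scale top edge around row 267. Yellow: pad (59,162), clip (32,72). I'll zoom in to measure.

Run:
```python
from h import *
d=pickle.load(open("w1.pkl","rb"));im=d["img"]
a=cv2.resize(im[210:275,190:290],None,fx=8,fy=8,interpolation=cv2.INTER_CUBIC);cv2.imwrite("pics/w1b.png",a)
a=cv2.resize(im[35:180,0:110],None,fx=4,fy=4,interpolation=cv2.INTER_CUBIC);cv2.imwrite("pics/w1y.png",a)
hsv=cv2.cvtColor(im,cv2.COLOR_BGR2HSV)
for nm,lo,hi in(("blue",(100,150,70),(125,255,255)),("yel",(22,150,100),(33,255,255))):
    k,l,st,ce=cv2.connectedComponentsWithStats(cv2.inRange(hsv,lo,hi))
    for i in range(1,k):
        if st[i,4]>40: print(nm,st[i],ce[i],onz(d,*ce[i],.075).round(4))
```

```text
blue [195 246  25  19 358] [207.05865922 254.94692737] [0.5161 0.3436 0.075 ]
yel [ 41 148  36  30 768] [ 58.44791667 162.34635417] [0.4047 0.2589 0.075 ]
```

View pics/w1b.png

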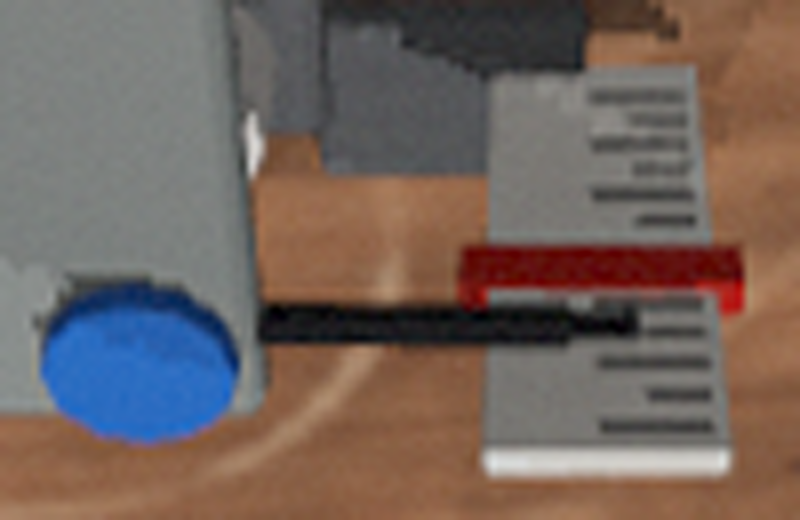

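View pics/w1y.png

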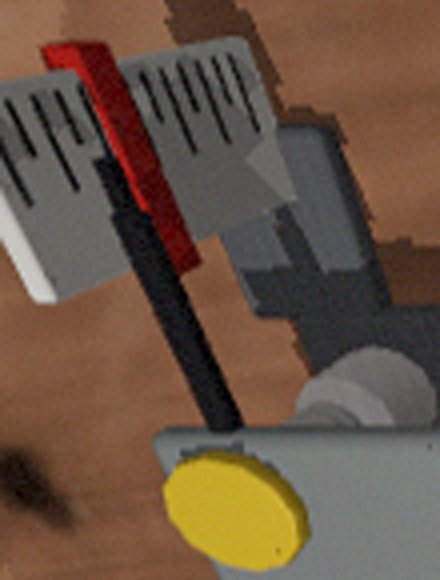

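Run:
```python
from h import *
from scipy.optimize import brentq
d=pickle.load(open("w1.pkl","rb"))
def b(x,y): return 190+(x+.5)/8-.5,210+(y+.5)/8-.5
def y(x,yy): return (x+.5)/4-.5,35+(yy+.5)/4-.5
def plane(uvA,uvB):
    A=onz(d,*uvA,.08);B=onz(d,*uvB,.08);n=np.cross(B-A,[0,0,1.]);n/=np.linalg.norm(n);return A,B,n
def hit(uv,A,n,off=0):
    o,r=ray(d,*uv);t=((A+off*n-o)@n)/(r@n);return (o+r*t).round(4)
A,B,n=plane(b(483,447),b(730,447));print("blue top edge",A,B,np.linalg.norm(B-A),n)
if n@(ray(d,0,0)[0]-A)<0:n=-n
for nm,p in(("bottom",(598,68)),("clip lo",(600,247)),("clip hi",(604,290)),("clip mid",(602,268))):
    print(nm,[hit(b(*p),A,n,o) for o in(0,.001,.003)])
print("clip width",hit(b(462,268),A,n)-hit(b(742,268),A,n))
print("tip",[hit(b(636,322),A,n,o) for o in(0,.003,.006)])
A,B,n=plane(y(-40,135),y(55,300));
A,B,n=plane(y(0,195),y(53,300));print("yel top edge",A,B,n)
if n@(ray(d,0,0)[0]-A)<0:n=-n
for nm,p in(("bottom R",(295,200)),("bottom L",(240,38)),("clip lo near",(198,262)),("clip hi near",(180,272)),("clip lo far",(108,46)),("clip hi far",(75,55)),("mid",(140,160)),("scale topR",(53,300)),("lo mid",(153,154)),("hi mid",(121,162))):
    print(nm,[hit(y(*p),A,n,o) for o in(0,.001,.003)])
print("tip",[hit(y(103,160),A,n,o) for o in(0,.003,.006)])
```

```text
blue top edge [0.53035581 0.38258994 0.08      ] [0.5342483  0.41161484 0.08      ] 0.029284746901409146 [ 0.99112698 -0.13291845  0.        ]
bottom [array([0.5324, 0.3978, 0.0105]), array([0.5314, 0.3979, 0.0117]), array([0.5294, 0.398 , 0.0141])]
clip lo [array([0.5323, 0.3972, 0.0468]), array([0.5313, 0.3973, 0.0478]), array([0.5293, 0.3974, 0.0499])]
clip hi [array([0.5324, 0.3975, 0.0546]), array([0.5314, 0.3976, 0.0555]), array([0.5294, 0.3978, 0.0575])]
clip mid [array([0.5323, 0.3973, 0.0506]), array([0.5313, 0.3974, 0.0516]), array([0.5293, 0.3976, 0.0536])]
clip width [-0.0048 -0.036  -0.0001]
tip [array([0.5329, 0.4013, 0.0601]), array([0.5299, 0.4016, 0.0629]), array([0.5269, 0.4018, 0.0657])]
yel top edge [0.34798093 0.25816926 0.08      ] [0.36353625 0.2557356  0.08      ] [-0.15457174 -0.98798157  0.        ]
bottom R [array([0.364 , 0.2557, 0.0117]), array([0.3638, 0.2567, 0.0132]), array([0.3634, 0.2588, 0.0163])]
bottom L [array([0.3345, 0.2603, 0.0109]), array([0.3345, 0.2613, 0.0125]), array([0.3344, 0.2633, 0.0156])]
clip lo near [array([0.3671, 0.2552, 0.0461])
[... 237 characters left out ...]
321, 0.2617, 0.0474]), array([0.3321, 0.2637, 0.05  ])]
clip hi far [array([0.3326, 0.2606, 0.0539]), array([0.3326, 0.2616, 0.0552]), array([0.3326, 0.2636, 0.0578])]
mid [array([0.349 , 0.258 , 0.0497]), array([0.3489, 0.259 , 0.051 ]), array([0.3486, 0.2611, 0.0536])]
scale topR [array([0.3635, 0.2557, 0.08  ]), array([0.3633, 0.2568, 0.0811]), array([0.3629, 0.2589, 0.0833])]
lo mid [array([0.3487, 0.2581, 0.0461]), array([0.3486, 0.2591, 0.0474]), array([0.3484, 0.2611, 0.0501])]
hi mid [array([0.3484, 0.2581, 0.0541]), array([0.3483, 0.2591, 0.0553]), array([0.3481, 0.2612, 0.0579])]
tip [array([0.3474, 0.2583, 0.0577]), array([0.3471, 0.2613, 0.0615]), array([0.3468, 0.2644, 0.0652])]
```

Run:
```python
from h import *
from workcell import robot
s=robot.state();print(rows(s,(.515,.342,.095),pose((-.991,.133))))
```

```text
(array([-6.16, -4.76,  6.85]), array([-0.03,  2.5 , -0.04]))
```

Request:
{"api": "arm_command", "payload": {
  "commands": [
    [0, [0, 0, 0], [0, 0, 0]],
    [0, [0, 0, 0], [0, 0, 0]],
    [0, [-1.5, -1.2, 1.6], [0, 0.6, 0]],
    [0, [-3, -2.4, 3.2], [0, 1.2, 0]],
    [0, [-4.5, -3.6, 4.8], [0, 1.8, 0]],
    [0, [-6.2, -4.8, 6.5], [0, 2.5, 0]],
    [0, [-6.2, -4.8, 6.8], [0, 2.5, 0]],
    [0, [-6.2, -4.8, 6.8], [0, 2.5, 0]],
    [0, [-6.2, -4.8, 6.8], [0, 2.5, 0]]
  ],
  "newtons": 30
}}

```text
time_s: 1.9
position: [0.5142, 0.3424, 0.0959]
tool_rot: [[-0.99, 0.138, -0.0], [0.138, 0.99, -0.004], [-0.0, -0.004, -1.0]]
contact_force: [0.4, 1.1, 0.1]
finger_gap: -0.0001
```

Run:
```python
from h import *
s,d=snap("wrist","w2");print(s["time_s"],s["position"],s["contact_force"],s["finger_gap"],rows(s,(.515,.342,.077),pose((-.991,.133))))
```

```text
1.9 [0.51415025 0.34239426 0.09588324] [0.38193686 1.14669339 0.14004463] -7.770229384615735e-05 (array([-0.09, -0.02,  1.89]), array([-0.03,  0.  , -0.04]))
```

View pics/w2.png

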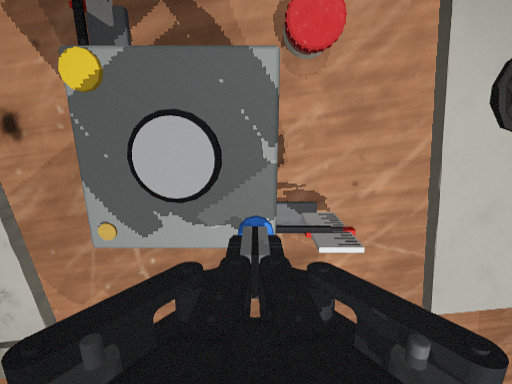

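The closed fingers hover over the blue pad (256,228), and the pointer (320,229) and clip (345,232) stay in view. Next is a partial press of about 5 mm.

Request:
{"api": "arm_command", "payload": {
  "commands": [
    [0, [0, 0, 0.7], [0, 0, 0]],
    [0, [0, 0, 1.4], [0, 0, 0]],
    [0, [0, 0, 1.8], [0, 0, 0]],
    [0, [0, 0, 2.1], [0, 0, 0]],
    [0, [0, 0, 2.4], [0, 0, 0]],
    [0, [0, 0, 2.6], [0, 0, 0]],
    [0, [0, 0, 2.6], [0, 0, 0]],
    [0, [0, 0, 2.6], [0, 0, 0]]
  ]
}}

```text
time_s: 2.75
position: [0.5142, 0.3426, 0.0703]
tool_rot: [[-0.991, 0.138, 0.0], [0.137, 0.99, -0.003], [-0.0, -0.003, -1.0]]
contact_force: [-0.9, 2.3, 1.4]
finger_gap: -0.0002
```

Run:
```python
from h import *
s,d=snap("wrist","w3",(230,180,390,270),5);print(s["time_s"],s["position"],s["contact_force"])
s,e=snap("scene","s3",(140,145,230,235),6)
A=np.array([.5304,.3826,.08]);n=np.array([-.991,.133,0])
for z in(.047,.0506,.055,.08):
  print(z,[(round((u-230+.5)*5),round((v-180+.5)*5)) for u,v in[proj(d,(.5323,.397,z)),proj(d,(.5265,.4016,z))]])
```

```text
2.75 [0.5141705  0.34257505 0.07027495] [-0.8972618   2.28769831  1.40874767]
0.047 [(541, 306), (573, 262)]
0.0506 [(549, 317), (582, 273)]
0.055 [(559, 332), (593, 287)]
0.08 [(629, 433), (669, 381)]
```

View pics/w3.png

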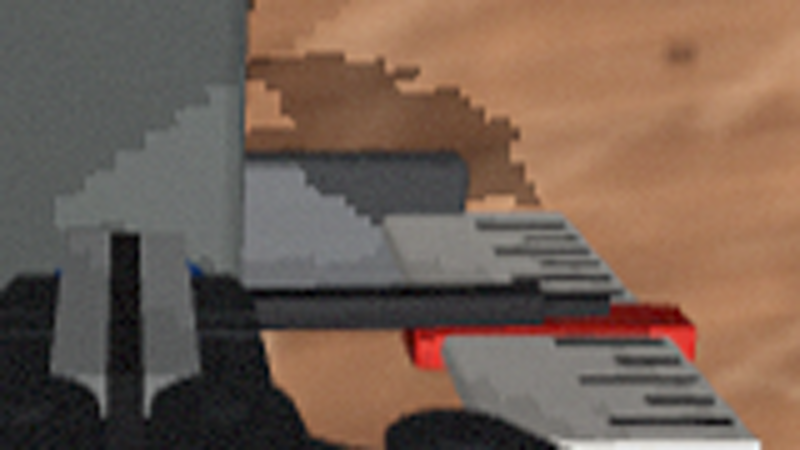

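View pics/s3.png

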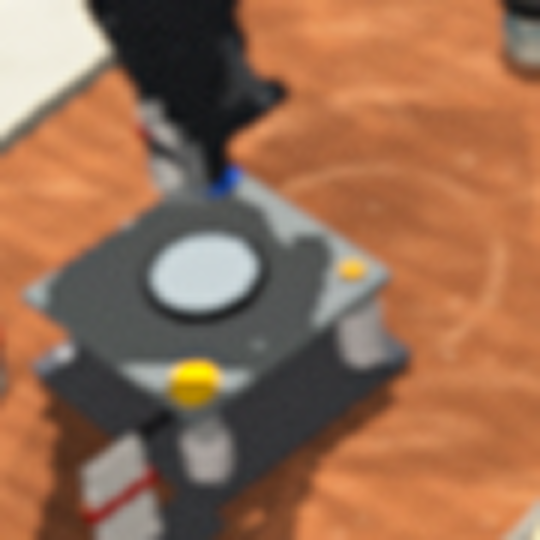

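The pointer tip is at (610,305) in the crop, still short of the clip. That puts the tip at about 59 mm, as expected for 4.7 mm of travel. I'll go to about 9 mm.

Request:
{"api": "arm_command", "payload": {
  "commands": [
    [0, [0, 0, 0.15], [0, 0, 0]],
    [0, [0, 0, 0.3], [0, 0, 0]],
    [0, [0, 0, 0.4], [0, 0, 0]],
    [0, [0, 0, 0.4], [0, 0, 0]],
    [0, [0, 0, 0.4], [0, 0, 0]]
  ]
}}

```text
time_s: 3.35
position: [0.5142, 0.3426, 0.0664]
tool_rot: [[-0.991, 0.138, 0.0], [0.138, 0.99, -0.003], [-0.001, -0.003, -1.0]]
contact_force: [0.7, 2.4, 4.1]
finger_gap: 0.0002
```

Run:
```python
from h import *
s,d=snap("wrist","w4",(230,180,390,270),5);print(s["time_s"],s["position"],s["contact_force"])
for z in(.047,.0512,.055,.059):
  print(z,[(round((u-230+.5)*5),round((v-180+.5)*5)) for u,v in[proj(d,(.5313,.397,z)),proj(d,(.5267,.4018,z))]])
```

```text
3.35 [0.51424515 0.3425877  0.06638989] [0.70758874 2.41858751 4.07625633]
0.047 [(549, 311), (584, 274)]
0.0512 [(559, 325), (595, 288)]
0.055 [(568, 338), (605, 300)]
0.059 [(578, 353), (616, 314)]
```

View pics/w4.png

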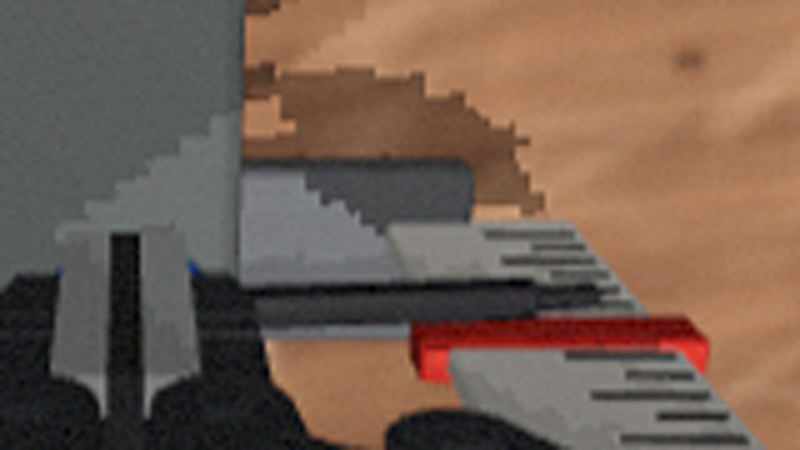

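Request:
{"api": "arm_command", "payload": {
  "commands": [
    [0, [0, 0, 0.06], [0, 0, 0]],
    [0, [0, 0, 0.12], [0, 0, 0]],
    [0, [0, 0, 0.12], [0, 0, 0]]
  ]
}}

```text
time_s: 3.7
position: [0.5143, 0.3426, 0.0652]
tool_rot: [[-0.991, 0.137, 0.0], [0.137, 0.99, -0.003], [-0.001, -0.003, -1.0]]
contact_force: [-1.5, 2.6, 5.5]
finger_gap: -0.0003
```

Run:
```python
from h import *
s,d=snap("wrist","w5",(290,220,390,270),8);print(s["time_s"],s["position"],s["contact_force"])
for z in(.047,.0512,.055,.059):
  print(z,[(round((u-290+.5)*8),round((v-220+.5)*8)) for u,v in[proj(d,(.5313,.397,z)),proj(d,(.5267,.4018,z))]])
s,d=snap("scene","s5",(150,155,190,190),15)
for z in(.047,.0512,.055,.059):
  print(z,[(round((u-150+.5)*15),round((v-155+.5)*15)) for u,v in[proj(d,(.5313,.397,z)),proj(d,(.523,.401,z))]])
```

```text
3.7 [0.51425932 0.34259005 0.06518209] [-1.48639185  2.64700888  5.45676432]
0.047 [(403, 184), (459, 125)]
0.0512 [(419, 207), (476, 146)]
0.055 [(434, 228), (493, 167)]
0.059 [(450, 252), (511, 190)]
0.047 [(238, 219), (196, 235)]
0.0512 [(235, 204), (193, 220)]
0.055 [(232, 191), (190, 207)]
0.059 [(229, 177), (187, 192)]
```

View pics/w5.png

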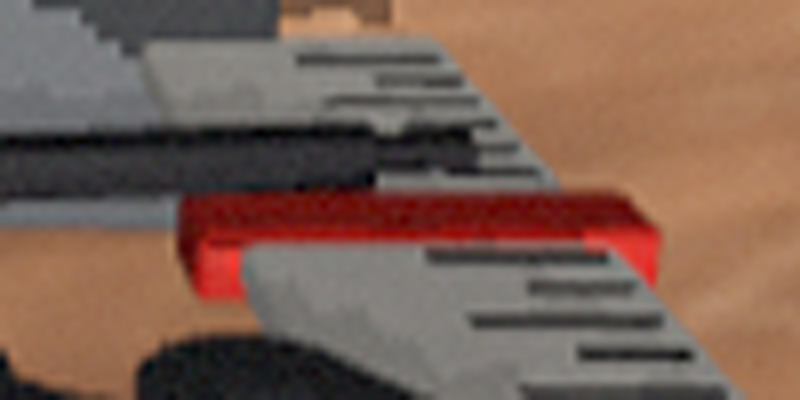

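View pics/s5.png

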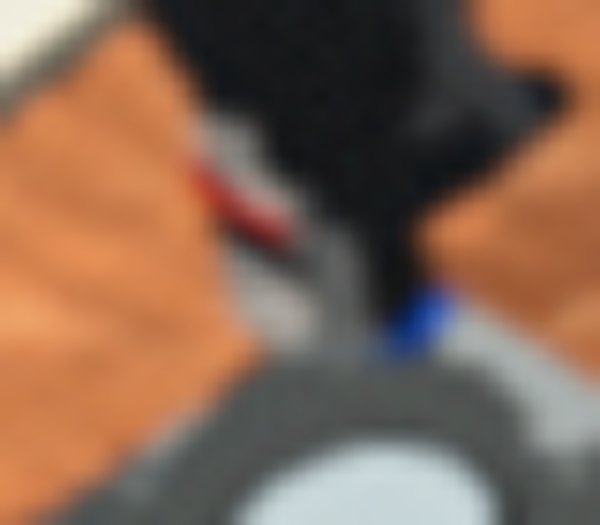

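At 3.7 s the pointer tip sits at (476,150) in the crop, about 51.7 mm. The clip's mid-face is at row 216, about 52 mm. So it's in the band, and I'll hold it there.

Request:
{"api": "arm_command", "payload": {
  "commands": [
    [0, [0, 0, 0], [0, 0, 0]],
    [0, [0, 0, 0], [0, 0, 0]],
    [0, [0, 0, 0], [0, 0, 0]],
    [0, [0, 0, 0], [0, 0, 0]],
    [0, [0, 0, 0], [0, 0, 0]],
    [0, [0, 0, 0], [0, 0, 0]],
    [0, [0, 0, 0], [0, 0, 0]],
    [0, [0, 0, 0], [0, 0, 0]],
    [0, [0, 0, 0], [0, 0, 0]],
    [0, [0, 0, 0], [0, 0, 0]]
  ]
}}

```text
time_s: 4.8
position: [0.5143, 0.3426, 0.0652]
tool_rot: [[-0.991, 0.138, 0.0], [0.138, 0.99, -0.003], [-0.001, -0.003, -1.0]]
contact_force: [-1.0, 2.3, 5.0]
finger_gap: -0.0004
```

Run:
```python
from h import *
s,d=snap("wrist","w6",(290,220,390,270),8);print(s["time_s"],s["position"],s["contact_force"])
a=cv2.imread("pics/w5.png").astype(int);b=cv2.imread("pics/w6.png").astype(int);print(abs(a-b).mean())
```

```text
4.8 [0.51426984 0.34257614 0.06522058] [-0.96919728  2.33233967  4.96647395]
2.503675
```

View pics/w6.png

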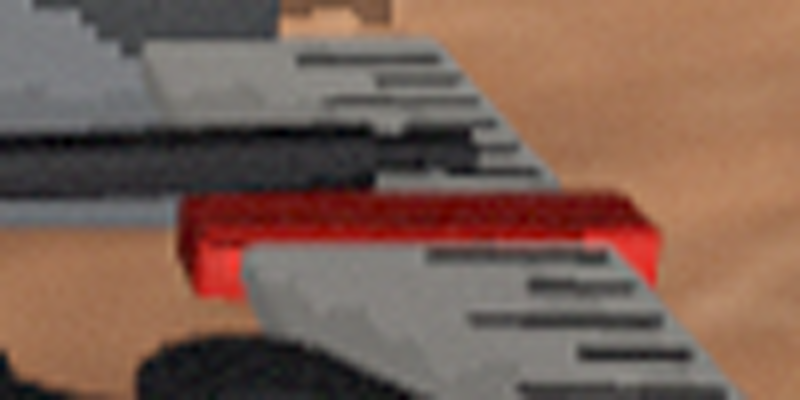

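The hold was steady: the picture is unchanged and the force is about 5 N. Releasing blue.

Request:
{"api": "arm_command", "payload": {
  "commands": [
    [0, [0, 0, -0.3], [0, 0, 0]],
    [0, [0, 0, -0.6], [0, 0, 0]],
    [0, [0, 0, -1], [0, 0, 0]],
    [0, [0, 0, -1.8], [0, 0, 0]],
    [0, [0, 0, -3], [0, 0, 0]],
    [0, [0, 0, -4.5], [0, 0, 0]],
    [0, [0, 0, -4.5], [0, 0, 0]]
  ]
}}

```text
time_s: 5.55
position: [0.5151, 0.3431, 0.1126]
tool_rot: [[-0.99, 0.138, 0.003], [0.138, 0.99, -0.002], [-0.004, -0.001, -1.0]]
contact_force: [-0.5, 0.2, -1.0]
finger_gap: -0.0001
```

Run:
```python
from h import *
s,d=snap("wrist","w7");print(s["time_s"],s["position"],s["contact_force"],s["joint_positions"])
p=proj(d,(.5267,.4018,.066));print(p)
print(rows(s,(.403,.2565,.1),pose((.148,.989))))
```

```text
5.55 [0.51510198 0.34306154 0.11264669] [-0.47568059  0.16200942 -0.97067103] [ 27.622506    35.29848701  96.85324956  -0.23188227  47.71450496
 -54.31658346]
(np.float64(333.5706798421236), np.float64(218.4507055993826))
(array([  9.92, -10.11,   1.24]), array([1.000e-02, 3.000e-02, 1.133e+01]))
```

View pics/w7.png

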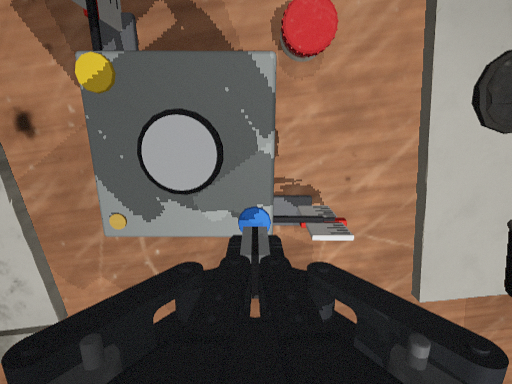

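The blue corner is back up: the pointer tip is at (335,219), against a predicted rest position of (333,218). Next I'll move over the yellow pad.

Request:
{"api": "arm_command", "payload": {
  "commands": [
    [0, [1, -1, -0.5], [0, 0, 1]],
    [0, [2, -2, -0.5], [0, 0, 2]],
    [0, [3, -3, -0.5], [0, 0, 3]],
    [0, [4, -4, -0.5], [0, 0, 4]],
    [0, [5, -5, -0.5], [0, 0, 5]],
    [0, [6, -6, -0.5], [0, 0, 6]],
    [0, [7, -7, -0.5], [0, 0, 7]],
    [0, [8, -8, -0.5], [0, 0, 8]],
    [0, [9, -9, 0], [0, 0, 9]],
    [0, [9.9, -10.1, 0.5], [0, 0, 10]]
  ]
}}

```text
time_s: 6.6
position: [0.402, 0.256, 0.1061]
tool_rot: [[-0.031, 1.0, 0.002], [1.0, 0.031, -0.002], [-0.002, 0.002, -1.0]]
contact_force: [-0.4, -0.1, -0.2]
finger_gap: 0.0004
```

Run:
```python
from h import *
from workcell import robot
s=robot.state();print(s["time_s"],s["position"],s["contact_force"])
print(rows(s,(.403,.2565,.095),pose((.148,.989))))
```

```text
6.6 [0.40202273 0.25602598 0.10605065] [-0.38549803 -0.05871434 -0.16428186]
(array([0.05, 0.1 , 1.11]), array([0.02, 0.02, 1.29]))
```

Request:
{"api": "arm_command", "payload": {
  "commands": [
    [0, [0, 0.1, 0.5], [0, 0, 0.8]],
    [0, [0, 0.1, 1.1], [0, 0, 1.3]],
    [0, [0, 0.1, 1.1], [0, 0, 1.3]],
    [0, [0, 0.1, 1.1], [0, 0, 1.3]],
    [0, [0, 0.1, 1.1], [0, 0, 1.3]]
  ]
}}

```text
time_s: 7.1
position: [0.4031, 0.2561, 0.0952]
tool_rot: [[0.148, 0.989, 0.002], [0.989, -0.148, -0.002], [-0.002, 0.002, -1.0]]
contact_force: [-0.2, 0.3, 0.2]
finger_gap: 0.0001
```

Run:
```python
from h import *
s,d=snap("wrist","w8");print(s["time_s"],s["position"],s["contact_force"],s["joint_positions"])
print(rows(s,(.403,.2565,.077),pose((.148,.989))),proj(d,(.3468,.2644,.0652)))
```

```text
7.1 [0.40311472 0.25607469 0.09516783] [-0.19452553  0.26913685  0.23674896] [ 24.58568899  28.14109762 117.54508192  -0.30248558  34.25670119
  33.35914197]
(array([ 0.04, -0.02,  1.82]), array([ 0.02,  0.01, -0.  ])) (np.float64(172.10515991049925), np.float64(222.7437100293227))
```

View pics/w8.png

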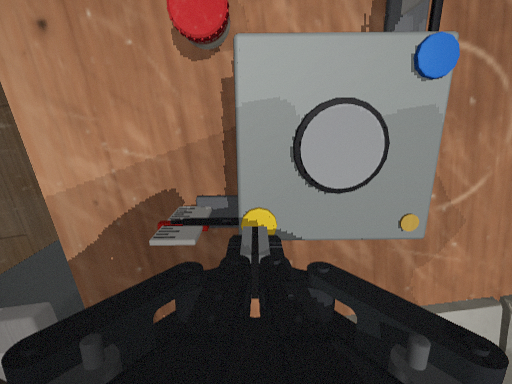

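The yellow pad (259,221) is under the fingertips. Blue stands up at (437,55). The yellow pointer tip is at about (172,222), with the clip just below it. I'll press part way.

Request:
{"api": "arm_command", "payload": {
  "commands": [
    [0, [0, 0.15, 0.7], [0, 0, 0]],
    [0, [0, 0.15, 1.4], [0, 0, 0]],
    [0, [0, 0.15, 1.8], [0, 0, 0]],
    [0, [0, 0.15, 2.1], [0, 0, 0]],
    [0, [0, 0.15, 2.4], [0, 0, 0]],
    [0, [0, 0.15, 2.6], [0, 0, 0]],
    [0, [0, 0.15, 2.6], [0, 0, 0]]
  ]
}}

```text
time_s: 7.85
position: [0.4043, 0.2557, 0.069]
tool_rot: [[0.149, 0.989, 0.002], [0.989, -0.149, -0.003], [-0.002, 0.002, -1.0]]
contact_force: [-3.1, 0.3, 2.8]
finger_gap: 0.0001
```

```bash
cat > y.py <<'E'
import sys
from h import *
s,d=snap("wrist",sys.argv[1],(140,195,240,255),8);print(s["time_s"],s["position"],s["contact_force"])
for z in(.047,.0505,.055,.059):
  print(z,[(round((u-140+.5)*8),round((v-195+.5)*8)) for u,v in[proj(d,(.3489,.259,z)),proj(d,(.3467,.265,z))]])
E
python3 y.py w9
```

```text
7.85 [0.40434239 0.25572097 0.06904318] [-3.10767477  0.27146568  2.82171346]
0.047 [(257, 316), (214, 253)]
0.0505 [(244, 333), (201, 269)]
0.055 [(227, 356), (182, 291)]
0.059 [(211, 378), (165, 312)]
```

View pics/w9.png

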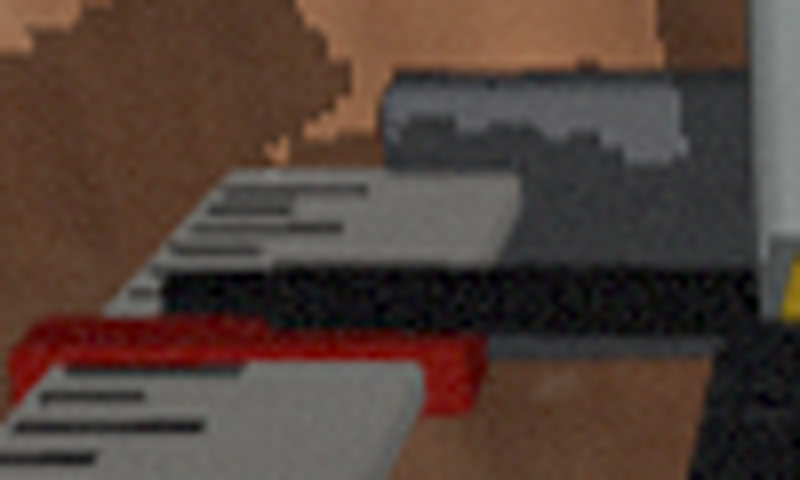

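The tip is at (165,292), about 56 mm, and the clip's mid-face is near row 340, about 51–52 mm. Lowering the pad about 3 mm more.

Request:
{"api": "arm_command", "payload": {
  "commands": [
    [0, [0, 0, 0.12], [0, 0, 0]],
    [0, [0, 0, 0.24], [0, 0, 0]],
    [0, [0, 0, 0.32], [0, 0, 0]],
    [0, [0, 0, 0.32], [0, 0, 0]],
    [0, [0, 0, 0.32], [0, 0, 0]]
  ]
}}

```text
time_s: 8.4
position: [0.4044, 0.2557, 0.066]
tool_rot: [[0.149, 0.989, 0.002], [0.989, -0.149, -0.002], [-0.002, 0.002, -1.0]]
contact_force: [-2.7, 0.1, 4.7]
finger_gap: 0.0002
```

```bash
python3 y.py w10
```

```text
8.4 [0.40443051 0.25574203 0.06602152] [-2.73219601  0.12643563  4.72316974]
0.047 [(245, 331), (201, 267)]
0.0505 [(232, 349), (187, 284)]
0.055 [(214, 373), (168, 307)]
0.059 [(198, 396), (150, 328)]
```

View pics/w10.png

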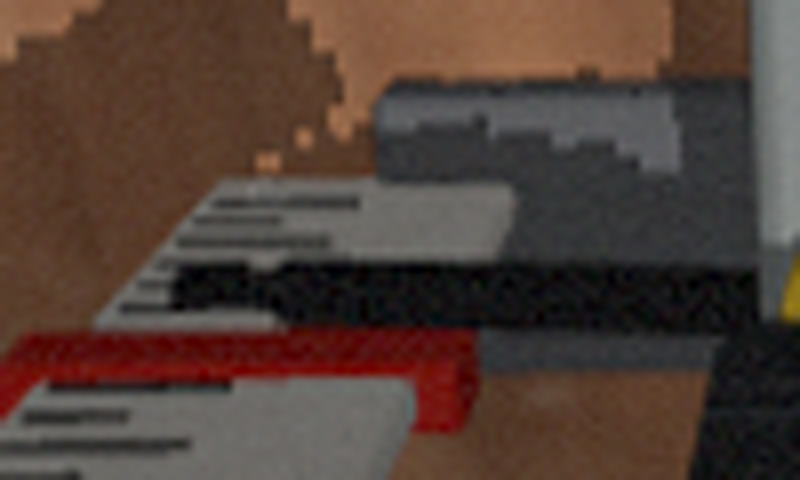

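The tip is at (172,286), about 51–53 mm, and the clip's mid-face is at about (232,352), near 51 mm. It's in the band, so I'll nudge down 0.4 mm and hold.

Request:
{"api": "arm_command", "payload": {
  "commands": [
    [0, [0, 0, 0.04], [0, 0, 0]],
    [0, [0, 0, 0.04], [0, 0, 0]],
    [0, [0, 0, 0.04], [0, 0, 0]],
    [0, [0, 0, 0.04], [0, 0, 0]],
    [0, [0, 0, 0.04], [0, 0, 0]],
    [0, [0, 0, 0.04], [0, 0, 0]],
    [0, [0, 0, 0.04], [0, 0, 0]],
    [0, [0, 0, 0.04], [0, 0, 0]],
    [0, [0, 0, 0.04], [0, 0, 0]],
    [0, [0, 0, 0.04], [0, 0, 0]]
  ]
}}

```text
time_s: 9.45
position: [0.4044, 0.2557, 0.0656]
tool_rot: [[0.149, 0.989, 0.002], [0.989, -0.149, -0.002], [-0.002, 0.002, -1.0]]
contact_force: [-3.2, 0.6, 4.6]
finger_gap: 0.0002
```

```bash
python3 y.py w11
```

```text
9.45 [0.40441068 0.25574247 0.06562187] [-3.24784644  0.558224    4.64954957]
0.047 [(244, 333), (200, 269)]
0.0505 [(231, 351), (186, 286)]
0.055 [(213, 376), (167, 309)]
0.059 [(196, 398), (149, 330)]
```

View pics/w11.png

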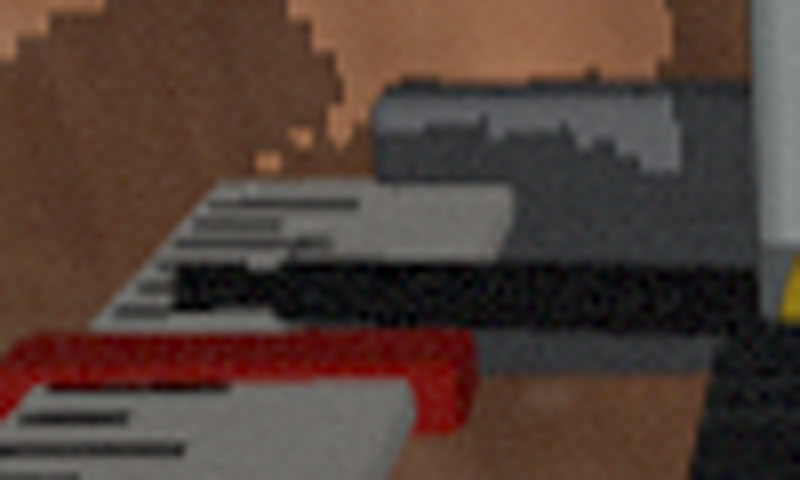

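The hold was steady, with the tip at (172,287). Releasing and retreating.

Request:
{"api": "arm_command", "payload": {
  "commands": [
    [0, [0, 0, -0.3], [0, 0, 0]],
    [0, [0, 0, -0.6], [0, 0, 0]],
    [0, [0, 0, -1], [0, 0, 0]],
    [0, [0, 0, -1.8], [0, 0, 0]],
    [0, [0, 0, -3.5], [0, 0, 0]],
    [0, [0, 0, -6], [0, 0, 0]],
    [0, [1, 0, -8], [0, 0, 0]],
    [0, [2, 0, -9], [0, 0, 0]],
    [0, [2, 0, -9], [0, 0, 0]],
    [0, [2, 0, -9], [0, 0, 0]]
  ]
}}

```text
time_s: 10.5
position: [0.407, 0.2756, 0.1556]
tool_rot: [[0.148, 0.989, 0.002], [0.989, -0.148, -0.002], [-0.002, 0.002, -1.0]]
contact_force: [0.5, -0.2, 0.4]
finger_gap: 0.0005
```

Run:
```python
from h import *
s,d=snap("wrist","w12");print(s["time_s"],s["position"],s["contact_force"])
print("rest y tip",proj(d,(.3467,.265,.0655)),"b",proj(d,(.5267,.4018,.0657)))
T=pickle.load(open("top0.pkl","rb"))
s,t=snap("top","t12",(130,165,230,255),6)
```

```text
10.5 [0.40703522 0.27556156 0.15558005] [ 0.47347897 -0.2450538   0.42880033]
rest y tip (np.float64(191.75049373079247), np.float64(218.40342590071373)) b (np.float64(385.1223232643293), np.float64(19.063173546755422))
```

View pics/w12.png

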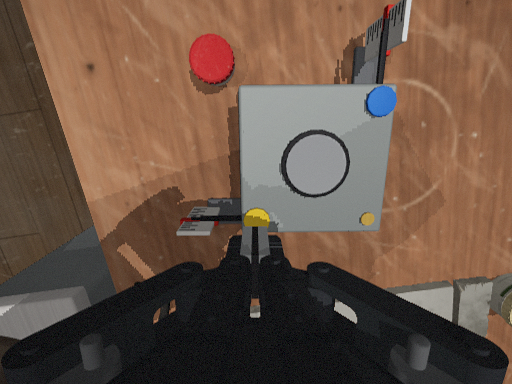

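View pics/t12.png

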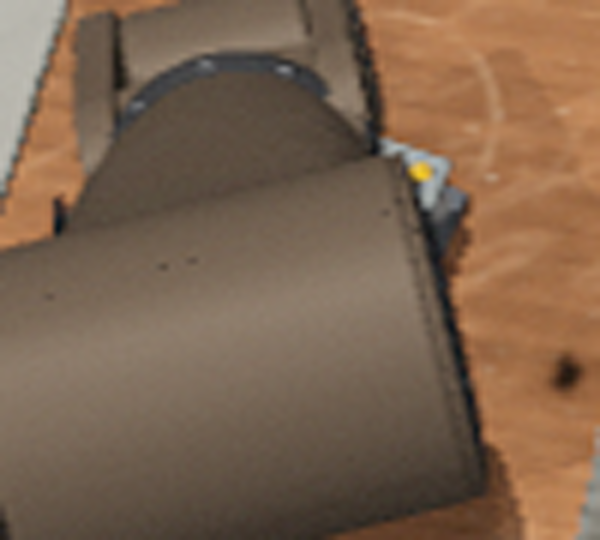

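Both pointer tips are back at their rest pixels: yellow about (191,218), blue about (385,19). The plate is level, the pot hasn't moved, and the arm is clear of everything. The top view is blocked by the arm and adds nothing. Handing in.

```bash
python3 -c "
from workcell import robot
print(robot.sign_off())"
```

```text
the job is handed in; nothing more can be done
None
```

I pressed the blue pad, then the yellow pad, each with the closed fingertips until its pointer stood in the red band. I held each for a little over a second and let it spring back, then handed the job in at about 10.5 s. No verdict came back.

| | Pad travel | Pointer tip | Mark (from first picture) | Band | Force |
|---|---|---|---|---|---|
| Blue | about 9.8 mm | 50–52 mm | 51 mm | ±4 mm | about 5 N |
| Yellow | about 9.4 mm | 51–53 mm | 50.5 mm | ±4 mm | about 4.7 N |

- **Agreement:** the tip and mark heights from the pictures differed by 1–3 mm between methods, because the pointers stand in front of their scales. Both tips stayed inside the band on every estimate.
- **After release:** both pointer tips were back at their rest positions in the wrist picture. The force reading was near zero, and the pot was undisturbed.
- **Not confirmed:** the scene view during the blue press was too blurred to confirm the tip. The last top view was blocked by the arm.

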